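# Lock a quarter-turn spring nut into a bench channel

### The arm

A 6-joint arm with a two-finger parallel gripper is mounted at the origin on a cart in front of the work surface, level with it; the furniture and walls round the work are solid. World frame = base frame: x ahead of the robot, y to its left, z up, the work surface at z = 0. Lengths are in m, angles in degrees, forces in N, time in s.
With the tool pointing down it reaches from about 0.4 to 0.825 m from the base axis. Payload 7 kg.
Tool frame: the origin (TCP) lies between the finger pads; the fingertips stand 25 mm ahead of it and the grasp point (between the pads) lies 6 mm ahead of it; z points along the fingers, y is the line along which they close (so a half turn about z gives the same grasp; the last joint's range is limited). The gripper opens to 88 mm and grips with 3 to 60 N. Pads are 19 mm wide; open, the fingers measure 130 mm over their backs; the gripper's body (78 mm by 193 mm) begins 47 mm behind the grasp point.
Start: joints at [87.496, 20.546, 0.682, 0, -70.136, -16.507], TCP at [0.22, 0.638, 0.252] pointing down, gripper open.
Joint ranges: [-176.03, 176.03], [-82.01, 121.73], [-58.28, 71.71], [-173.87, 95.51], [-174.79, -0.11], [-173.66, 173.66]. Speed limits (degrees/s): [136.94, 136.94, 172.46, 180, 180, 180].

### API

Orientations are given as [roll, pitch, yaw] about the fixed x, y, z axes, in that order (R = Rz(yaw) Ry(pitch) Rx(roll)).
In Python, from plant import r gives the robot as it stands.
- The arm moves only by the shell command python3 -m crank 'ROWS' [FORCE]. ROWS is JSON, a list of rows, each a list of 3 entries, a list of its own where there are three numbers: the turn, a rotation vector about the tool's x, y, z in degrees, then the shift along the tool's x, y, z in cm, then the closure, from -1 (fully open) to 1 (shut). In form: [[[wx, wy, wz], [dx, dy, dz], fingers], ...]. A call has 1 to 8 rows; each row shifts and turns the commanded pose from where the row before left it, along the tool's axes as they then stand; what a row does not reach is not made up. A row lasts 1/10 s, in which the tool goes at most 50 mm and 8.59 degrees, less where a joint would pass 70% of its speed; a pose out of reach is approached as far as the arm can. A call with a gripper value outside its range is refused whole. The fingers move at their own pace and stop on an object; FORCE is the grip in N (left out, the last holds). Time passes only in rows, so rows that do not move let the fingers close. It gives the time, the measured TCP pose, the force, the opening and the grip force at its end, in the units of the state.
- r.get_state(): the state, without advancing time (a new reading comes with each control period).
- r.capture(name): name is "scene" or "top"; returns a dict with "color" (420x560x3 uint8, red, green, blue), "range_z" (420x560 float32, m along the optical axis (not along the pixel's ray), 0 where there is no reading), "intrinsics" (3x3 intrinsics, pixels), "world_from_camera" (4x4, takes a point from camera to world coordinates). Camera axes: x right, y down, z forward; pixel columns grow to the right and rows downward; lengths in m; the calibration is good to about 2 mm. A picture is of the moment at which its call begins.
- r.close_job(): hands the job in; it is judged then, once.
The state is a dict: "time_s": time; "joints": joint angles; "qd": joint speeds; "joint_torque": joint torques, N m; "tcp_pos": TCP position; "eef_rot": TCP orientation; "contact_force": force on the tool from outside, world axes, zero at the start; "moment": the same for the moment, N m; "gripper_width": finger opening in m; "gripper_force": force on a finger pad.
Only numpy, scipy, OpenCV 4.12 (cv2) and the standard library are available. Lean on these libraries where they do the work, as an engineer would, in place of code of your own. Each camera call takes 0.05 s, during which the arm holds its last target. There are 200 camera calls.

### The job

Take the orange-gripped channel nut that lies on the blue rest, stand it upright on the black rubber pad with its spring foot down and let go, then take it again from above. Lower it lengthwise through the slot of the aluminium channel at the yellow mark, press it down against its spring, turn it a quarter turn and ease it up so that the channel's lips catch in its grooves, like the two grey-gripped nuts already fitted. Let go, and do not disturb the two loose bottles or the beaker.

Things in the scene. Friction and masses are not known exactly. Their poses are not given: they have to be found in the camera images.
- grip (a point): Loose channel nut: centre of its orange grip, a block 22 mm in x, 34 in y, 52 in z. z runs along the stem from the nut to the grip's free end, x along the nut's length. At the start it lies on its side on the rest, y vertical, grip 47 mm up, pointing roughly to the robot's right and overhanging the rest. Below the grip: square stem 18 mm, round collar 34 mm wide 38 to 48 mm below this point, nut at 70 to 86 mm.
- base (a point): Loose channel nut: centre of the underside of its steel block, 86 mm below the grip centre along the stem; same axes. Block 79 mm in x, 34 in y, 16 thick, with two grooves 12 mm wide, 7 deep across its top, 23.5 mm either side of the stem. Nut weighs about 0.23 kg.
- foot (a joint): Spring foot under the nut, a black plate 64 x 32 mm: 0 free, up to 0.019 m pressed in towards the block. Its underside is 29 mm below the block (115 mm below the grip centre) when free. Spring 3.5 N at first, 8.3 N at full travel. The nut stands by itself on this foot, the grip centre then 115 mm above what it stands on.
- rail: Fixed aluminium C-channel, open upward: 320 mm long (its y), 98 wide (x), 48 high; origin mid underside. Slot 42 mm wide along y, in the middle; inside 90 wide, inner floor 5 mm high; lips 4 thick, their slot edges turned down to 39 mm height. Two grey-gripped nuts are locked in it 125 mm either side of its middle, reaching 140 mm above the worktop.
- station (a point): Yellow mark: mid-slot point at lip-top height (48 mm) where the nut belongs; axes as the channel's. The nut passes the slot lengthwise (x along the channel); to turn, press its block's underside down to about 18 mm above the worktop (below 22; stop at 15). Turned across the channel either way and eased up, the spring holds it under the lips, underside at 28 mm, turn play 0.2 rad.
- rest: Fixed blue block 90 x 70 mm, 30 high (origin under its centre), at the left, on which the nut lies at the start. A tall black printer stands left of it; keep the wrist clear of it.
- pad: Fixed black rubber pad 110 x 110 mm, 4 mm thick (origin under its centre), for standing the nut on; in the middle or at the right, the beaker taking the other place.
- bottle: Loose bystander: square clear bottle with a cream cap, 66 x 66 x 125 mm, at the right, near the robot; origin under its centre.
- tall: Loose bystander: tall square clear bottle with a white cap, 62 x 62 x 150 mm, at the left; origin under its centre.
- beaker: Loose bystander: clear beaker, 59 mm wide, 82 high, in the middle or at the right, where the pad is not; origin under its centre.
Things that resemble listed ones, but are neither listed nor needed, are in the scene too. Of the things that look like the part that bears grip, the larger one is meant. Of the things that look like the pad, the larger one is meant.

How it is judged (in metres and radians):
On the way, in this order (a step that is already met when the one before it is completed fails the run):
1. the nut stands upright on the pad, let go (angle between base's own z axis and vertical below 0.1 rad and height (world z) of base between 0.028 and 0.037 m and horizontal distance between base and pad below 0.045 m and contact force between nut and the fingers below 0.1 N), for 0.2 s.
2. the nut is through the slot lengthwise and pressed down inside the channel (angle between the x axis of base and the y axis of rail, either way round below 0.35 rad and z of base in the frame of rail below 0.024 m and horizontal distance between base and station below 0.03 m).
At the end, for the whole second after the job is handed in: The nut's length lies across the channel (within 0.25 rad, the play of its grooves), the underside of its block 25.5 to 31 mm above the channel's underside, so that the lips are caught in the grooves; it is within 15 mm of the yellow mark, upright within 0.08 rad, still and let go (angle between the x axis of base and the x axis of rail, either way round below 0.25 rad and z of base in the frame of rail between 0.0255 and 0.031 m and horizontal distance between base and station below 0.015 m and angle between base's own z axis and vertical below 0.08 rad and linear speed of nut below 0.02 m/s); the robot touches nothing.
It fails at once if a bystander was shoved more than 20 mm (distance of any of bottle, tall, beaker from where it was at the start of the episode above 0.02 m).
It fails at once if a bystander was tipped (angle between any of bottle, tall, beaker's own z axis and vertical above 0.3 rad).
It also fails if it takes over 72 s, if anything falls off the work surface, if the arm or the gripper's body presses on something with over 40 N, if the wrist force passes 120 N, or if a joint passes its speed limit or range.

## Working session

There is one attempt and no reset: what is moved stays moved. The work goes in short steps, Python scripts to look and compute and a shell command to move; the robot and the scene stay as the last step left them, time stands still between calls to the robot, and variables do not carry over. Pictures are saved under pics/ and viewed, at most 10 in all, crops included, and the job is handed in when it is done.

```bash
ls; mkdir -p pics
python3 - <<'E'
from plant import r
import numpy as np,cv2
s=r.get_state();print({k:np.round(v,3) for k,v in s.items()})
for n in("scene","top"):
    c=r.capture(n);np.savez(f"pics/{n}0.npz",**c)
    cv2.imwrite(f"pics/{n}0.png",c["color"][:,:,::-1]);print(n,c["intrinsics"],c["world_from_camera"].round(3),(c["range_z"]>0).mean())
E
```

```text
pics
{'time_s': np.float64(0.0), 'joints': array([ 8.7498e+01,  2.0590e+01,  6.3300e-01, -1.9000e-02, -7.0135e+01,
       -1.6508e+01]), 'qd': array([ 0.013,  0.013,  0.079,  0.014, -0.069, -0.01 ]), 'joint_torque': array([-1.0000e-03, -5.8271e+01,  2.9307e+01,  6.9980e+00,  7.0000e-03,
       -0.0000e+00]), 'tcp_pos': array([0.22 , 0.638, 0.251]), 'eef_rot': array([ 1.79907e+02, -9.00000e-03, -1.90160e+01]), 'contact_force': array([ 0.321, -0.56 , -0.271]), 'moment': array([0.004, 0.027, 0.063]), 'gripper_force': np.float64(0.0), 'gripper_width': np.float64(0.088)}
scene [[390.30728838   0.         275.89734139]
 [  0.         390.30728838 203.8453102 ]
 [  0.           0.           1.        ]] [[-0.766 -0.484  0.423  0.115]
 [-0.643  0.594 -0.485  0.471]
 [-0.016 -0.643 -0.766  0.816]
 [ 0.     0.     0.     1.   ]] 0.9960714285714286
top [[391.26656604   0.         284.11571027]
 [  0.         391.26656604 205.60503344]
 [  0.           0.           1.        ]] [[ 1.500e-02 -9.910e-01  1.300e-01  3.450e-01]
 [-1.000e+00 -1.500e-02 -1.000e-03 -6.000e-03]
 [ 3.000e-03 -1.300e-01 -9.910e-01  1.306e+00]
 [ 0.000e+00  0.000e+00  0.000e+00  1.000e+00]] 0.9959523809523809
```

View pics/scene0.png

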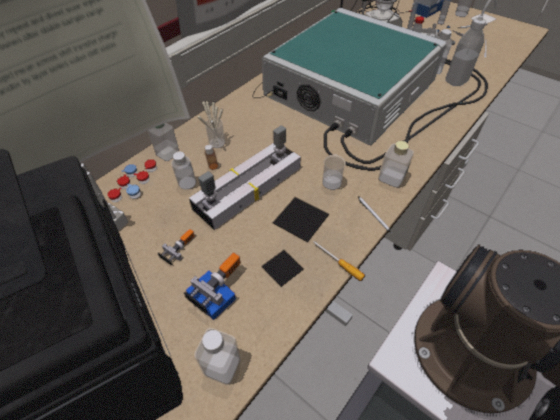

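View pics/top0.png

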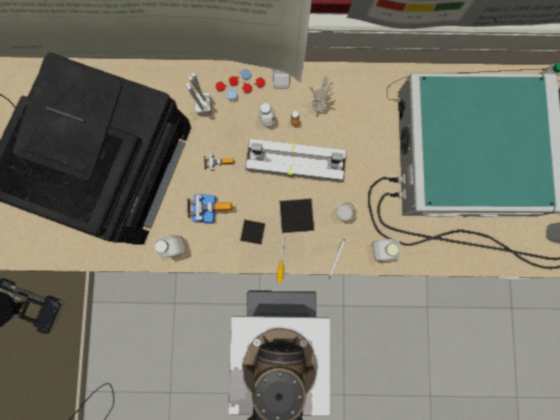

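Both views show the layout. In the top view the loose nut is at about (222,207) on the blue rest (203,208), and the big pad is at (297,215). The channel centre is at (296,160), with yellow marks at (291,170) and (293,148). The beaker is at (345,212), and the bottles are at (385,250) and (168,247). I'll measure these next.

```bash
cat > h.py <<'E'
import numpy as np,cv2
def cloud(c):
    K=c["intrinsics"];d=c["range_z"];v,u=np.indices(d.shape)
    p=np.stack([(u-K[0,2])/K[0,0]*d,(v-K[1,2])/K[1,1]*d,d],-1)
    T=c["world_from_camera"];return p@T[:3,:3].T+T[:3,3]
def blob(mask,i=0):
    n,l,st,ce=cv2.connectedComponentsWithStats(mask.astype(np.uint8))
    o=np.argsort(-st[1:,4])+1
    return l==o[i],st[o[i]],ce[o[i]]
def hsv(c): return cv2.cvtColor(c["color"],cv2.COLOR_RGB2HSV).transpose(2,0,1).astype(int)
def rect(p): 
    (cx,cy),(w,h),a=cv2.minAreaRect((p[:,:2]*1000).astype(np.float32));return np.round([cx,cy,w,h,a],1)
E
python3 - <<'E'
from h import *
for n in("top","scene"):
    c=dict(np.load(f"pics/{n}0.npz"));P=cloud(c);H,S,V=hsv(c);X,Y,Z=P.transpose(2,0,1)
    box=(X>.3)&(X<1)&(abs(Y)<.5)
    print("==",n)
    def ax(m,name):
        p=P[m];q=p[:,:2]-p[:,:2].mean(0);w,v=np.linalg.eigh(q.T@q/len(q))
        print(name,len(p),p.mean(0).round(4),"z",np.percentile(p[:,2],[2,50,98]).round(4),"rect",rect(p),"axis",v[:,1].round(3),"std",np.sqrt(w).round(4))
    org=box&(H>3)&(H<16)&(S>190)&(V>120)
    for i in(0,1): ax(blob(org,i)[0],f"orange{i}")
    m=blob(org)[0]; zt=np.percentile(Z[m],80); ax(m&(Z>.058),"gripTop")
    ax(blob(box&(H>105)&(H<125)&(S>150))[0],"blue")
    ax(blob(box&(V<60)&(abs(Z-.004)<.008)&(abs(Y)<.15)&(X<.62))[0],"pad")
    y=box&(H>22)&(H<35)&(S>120)&(abs(Z-.048)<.008)&(X>.5)
    for i in(0,1): ax(blob(y,i)[0],f"yel{i}")
    rl=blob(box&(Z>.043)&(Z<.053)&(S<60)&(X>.5)&(abs(Y)<.25))
    for i in(0,1): ax(blob(box&(Z>.043)&(Z<.053)&(S<70)&(X>.52)&(abs(Y+.03)<.22),i)[0],f"lip{i}")
    for nm,yy,xx in(("beaker",-.21,.5),("bottle",-.35,.38),("tall",.39,.38)):
        mm=(Z>.03)&(Z<.2)&(abs(Y-yy)<.09)&(abs(X-xx)<.1); ax(mm,nm)
E
```

```text
== top
orange0 14 [0.4954 0.1915 0.0556] z [0.0488 0.0551 0.0629] rect [495.3 191.5   1.1  40.5   3.5] axis [-0.052  0.999] std [0.0003 0.0124]
orange1 6 [ 0.7937 -0.037   0.0253] z [0.0162 0.0252 0.031 ] rect [793.8 -37.5  10.4   1.5  87.7] axis [0.101 0.995] std [0.0006 0.0038]
gripTop 6 [0.4947 0.202  0.0603] z [0.0582 0.0599 0.063 ] rect [494.6 202.2   0.5  19.1   1.6] axis [-0.02  1.  ] std [0.0002 0.0069]
blue 25 [0.4739 0.2543 0.031 ] z [0.026  0.0306 0.0368] rect [472.7 254.2  37.4  20.3  19.3] axis [-0.975 -0.223] std [0.0053 0.0126]
pad 903 [ 0.4833 -0.0481  0.0046] z [-0.0008  0.0046  0.0097] rect [483.9 -47.8 101.8 100.8   4.8] axis [-1.    -0.006] std [0.029  0.0294]
yel0 7 [ 0.6166 -0.0218  0.0478] z [0.0433 0.0465 0.0518] rect [616.9 -22.6  10.1   3.3  83.1] axis [0.191 0.982] std [0.0012 0.0034]
yel1 5 [ 0.7206 -0.0328  0.048 ] z [0.047 0.048 0.049] rect [720.7 -33.1   7.4   4.5  27.4] axis [-0.844 -0.536] std [0.0018 0.0028]
lip0 838 [ 0.6344 -0.037   0.0483] z [0.0436 0.0484 0.0524] rect [645.4 -40.9 324.5  54.7  84. ] axis [0.108 0.994] std [0.0098 0.0954]
lip1 388
[... 1543 characters left out ...]
0.0653 0.0472] z [0.0433 0.0473 0.0506] rect [676.4  47.  147.1 100.3  84. ] axis [0.511 0.86 ] std [0.0234 0.0449]
lip1 529 [ 0.6258 -0.1144  0.0472] z [0.0435 0.0472 0.0511] rect [ 641.3 -114.6  170.    65.5   84.1] axis [0.05  0.999] std [0.0121 0.0487]
beaker 529 [ 0.4957 -0.2061  0.0591] z [0.0318 0.06   0.0827] rect [ 4.971e+02 -2.371e+02  1.932e+02  1.253e+02  1.000e-01] axis [-0.572  0.82 ] std [0.0173 0.0265]
bottle 915 [ 0.3676 -0.3132  0.0828] z [0.0326 0.0906 0.1246] rect [ 372.5 -330.8   66.    69.9    6. ] axis [-0.884 -0.468] std [0.0157 0.0191]
tall 3375 [0.3796 0.4009 0.123 ] z [0.0367 0.1199 0.1973] rect [417.8 391.9 164.5 151.2  80.4] axis [0.259 0.966] std [0.026  0.0497]
```

```bash
cat >> h.py <<'E'
from scipy.spatial.transform import Rotation as Ro
def plan(tgt,R=None,s=None):
    from plant import r
    s=s or r.get_state();C=Ro.from_euler("xyz",s["eef_rot"],degrees=True);R=R or C
    print("t",round(s["time_s"],2),"tcp",np.round(s["tcp_pos"],4),np.round(s["eef_rot"],1),"w",round(s["gripper_width"],4))
    print("rotvec(tool) deg",np.round((C.inv()*R).as_rotvec(degrees=True),1),"| shift cm cur axes",np.round(C.inv().apply(np.array(tgt)-s["tcp_pos"])*100,2),"| target axes",np.round(R.inv().apply(np.array(tgt)-s["tcp_pos"])*100,2))
def tool(y,z):
    y=np.array(y,float);z=np.array(z,float);z/=np.linalg.norm(z);y-=z*(y@z);y/=np.linalg.norm(y)
    return Ro.from_matrix(np.c_[np.cross(y,z),y,z])
E
python3 - <<'E'
from h import *
c=dict(np.load("pics/top0.npz"));P=cloud(c);X,Y,Z=P.transpose(2,0,1)
for y in(.25,.3,.35,.4,.45,.5,.6):
    m=(abs(Y-y)<.025)
    print(y,[(x,round(float(Z[m&(abs(X-x)<.05)].max()),3)) for x in(.2,.3,.4,.5,.6,.7) if (m&(abs(X-x)<.05)).any()])
n=np.array([.067,-.998,0]);g=np.array([.5027,.1925,.047])
for sg in(1,-1):
    R=tool([-sg*.998,-sg*.067,0],-n+[0,0,-1]);print(sg,R.as_euler("xyz",degrees=True));
    plan(g-.006*R.as_matrix()[:,2],R)
E
python3 -m crank '[[[0,0,8],[2,2.8,-2],-1],[[0,0,8],[2.3,3.2,-2],-1],[[0,0,8],[2,3.7,-1.5],-1],[[0,0,8],[1.3,4,-1.5],-1]]'
```

```text
0.25 [(0.2, -0.819), (0.3, 0.007), (0.4, 0.007), (0.5, 0.07), (0.6, 0.028), (0.7, 0.031)]
0.3 [(0.2, -0.822), (0.3, 0.008), (0.4, 0.12), (0.5, 0.067), (0.6, 0.007), (0.7, 0.321)]
0.35 [(0.2, -0.811), (0.3, 0.122), (0.4, 0.156), (0.5, 0.306), (0.6, 0.36), (0.7, 0.323)]
0.4 [(0.2, -0.817), (0.3, 0.114), (0.4, 0.337), (0.5, 0.361), (0.6, 0.363), (0.7, 0.402)]
0.45 [(0.2, -0.817), (0.3, 0.01), (0.4, 0.362), (0.5, 0.367), (0.6, 0.385), (0.7, 0.402)]
0.5 [(0.2, -0.812), (0.3, 0.008), (0.4, 0.363), (0.5, 0.369), (0.6, 0.383), (0.7, 0.397)]
0.6 [(0.2, 0.454), (0.3, 0.442), (0.4, 0.359), (0.5, 0.362), (0.6, 0.377), (0.7, 0.392)]
1 [180.          45.00705996 -86.15925293]
t 0.1 tcp [0.2198 0.6378 0.2507] [179.9  -0.  -19. ] w 0.0876
rotvec(tool) deg [ 26.4 -39.7  63.5] | shift cm cur axes [41.42 33.25 20.  ] | target axes [ 47.16 -25.25 -18.96]
-1 [180.         -45.00705996  93.84074707]
t 0.1 tcp [0.2198 0.6378 0.2507] [179.9  -0.  -19. ] w 0.0876
rotvec(tool) deg [  44.    29.3 -106.1] | shift cm cur axes [41.42 33.25 20.  ] | target axes [-47.16  25.25 -18.96]
time_s: 0.5
tcp_pos: [0.2137, 0.4844, 0.3214]
eef_rot: [180.0, -0.1, -51.4]
contact_force: [-0.7, 0.5, 0.8]
gripper_width: 0.0878
gripper_force: 0.0
```

```bash
python3 -m crank '[[[0,0,7],[4.3,0,0],-1],[[0,0,7],[4.3,0,0],-1],[[0,0,7],[4.3,0,0],-1],[[0,0,7],[4.3,0,0],-1],[[0,0,7],[4.3,0,0],-1],[[0,0,0],[4.3,0,0],-1],[[0,0,0],[0,0,0],-1]]'
python3 - <<'E'
from h import *
n=np.array([.067,-.998,0]);g=np.array([.5027,.1925,.047]);R=tool([-.998,-.067,0],-n+[0,0,-1])
plan(g-.106*R.as_matrix()[:,2],R)
E
```

```text
time_s: 1.2
tcp_pos: [0.3052, 0.2474, 0.3218]
eef_rot: [180.0, 0.0, -86.2]
contact_force: [-0.1, 1.4, 0.8]
gripper_width: 0.0877
gripper_force: 0.0
t 1.2 tcp [0.3052 0.2474 0.3218] [180.    0.  -86.2] w 0.0877
rotvec(tool) deg [  0. -45.   0.] | shift cm cur axes [ 14.31 -19.34  19.97] | target axes [ 24.24 -19.34   4.02]
```

```bash
python3 -m crank '[[[0,0,0],[2.9,-3.9,2.2],-1],[[0,0,0],[2.9,-3.9,2.2],-1],[[0,0,0],[2.9,-3.9,2.2],-1],[[0,0,0],[2.9,-3.9,2.2],-1],[[0,0,0],[2.7,-3.7,2.2],-1],[[0,0,0],[0,0,0],-1]]'
python3 -m crank '[[[0,-7.5,0],[0,0,0],-1],[[0,-7.5,0],[0,0,0],-1],[[0,-7.5,0],[0,0,0],-1],[[0,-7.5,0],[0,0,0],-1],[[0,-7.5,0],[0,0,0],-1],[[0,-7.5,0],[0,0,0],-1],[[0,0,0],[0,0,0],-1]]'
python3 - <<'E'
from h import *
from plant import r
print(np.round(r.get_state()["joints"],1))
n=np.array([.067,-.998,0]);g=np.array([.5027,.1925,.047]);R=tool([-.998,-.067,0],-n+[0,0,-1])
plan(g-.066*R.as_matrix()[:,2],R)
plan(g-.006*R.as_matrix()[:,2],R)
E
```

```text
time_s: 1.8
tcp_pos: [0.4987, 0.1261, 0.2131]
eef_rot: [179.7, -0.2, -86.3]
contact_force: [-1.4, -0.1, -0.2]
gripper_width: 0.0877
gripper_force: 0.0
time_s: 2.5
tcp_pos: [0.4972, 0.1269, 0.2152]
eef_rot: [179.6, 45.2, -86.6]
contact_force: [0.7, -1.4, -0.9]
gripper_width: 0.0873
gripper_force: 0.0
[  0.8  14.2 -10.  -47.1 -75.3  19.3]
t 2.5 tcp [0.4972 0.1269 0.2152] [179.6  45.2 -86.6] w 0.0873
rotvec(tool) deg [ 0.1  0.2 -0.3] | shift cm cur axes [ 7.32 -1.05  9.86] | target axes [ 7.29 -0.99  9.89]
t 2.5 tcp [0.4972 0.1269 0.2152] [179.6  45.2 -86.6] w 0.0873
rotvec(tool) deg [ 0.1  0.2 -0.3] | shift cm cur axes [ 7.34 -1.06 15.86] | target axes [ 7.29 -0.99 15.89]
```

```bash
python3 -m crank '[[[0,0,0],[3.5,-0.5,2],-1],[[0,0,0],[3.6,-0.5,3],-1],[[0,0,0],[0,0,3.5],-1],[[0,0,0],[0,0,3],-1],[[0,0,0],[0,0,0],-1],[[0,0,0],[0,0,0],-1]]'
python3 - <<'E'
from h import *
from plant import r
n=np.array([.067,-.998,0]);g=np.array([.5027,.1925,.047])+.003*n;R=tool([-.998,-.067,0],-n+[0,0,-1])
plan(g-.006*R.as_matrix()[:,2],R)
c=r.capture("scene");cv2.imwrite("pics/a.png",cv2.resize(c["color"][210:350,120:320,::-1],None,fx=3,fy=3))
E
```

```text
time_s: 3.1
tcp_pos: [0.5043, 0.1619, 0.0857]
eef_rot: [179.9, 44.9, -85.9]
contact_force: [0.7, -0.1, 0.2]
gripper_width: 0.0875
gripper_force: 0.0
t 3.1 tcp [0.5043 0.1619 0.0857] [179.9  44.9 -85.9] w 0.0875
rotvec(tool) deg [ 0.3 -0.1  0.2] | shift cm cur axes [ 0.78 -0.06  4.1 ] | target axes [ 0.78 -0.04  4.1 ]
```

View pics/a.png

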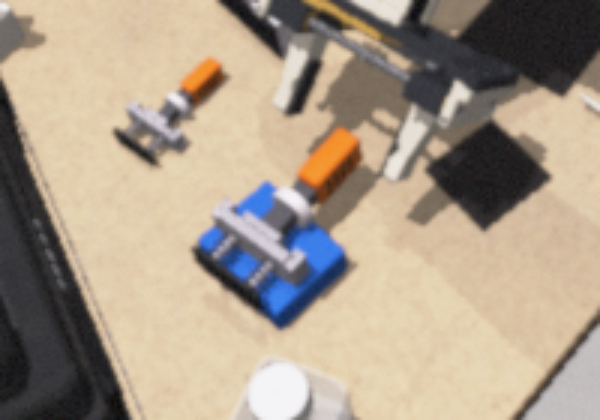

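The open fingers straddle the grip: it is at crop (330,165), with the fingers at (297,80) and (405,150). The rest ends short of the grip, so I'll go in and close.

```bash
python3 -m crank '[[[0,0,0],[0.8,0,2],-1],[[0,0,0],[0,0,2.1],-1],[[0,0,0],[0,0,0],-1],[[0,0,0],[0,0,0],0.3],[[0,0,0],[0,0,0],0.6],[[0,0,0],[0,0,0],1],[[0,0,0],[0,0,0],1],[[0,0,0],[0,0,0],1]]' 50
python3 -m crank '[[[0,0,0],[0,0,0],1],[[0,0,0],[0,0,0],1],[[0,0,0],[0,0,0],1]]'
```

```text
time_s: 3.95
tcp_pos: [0.5035, 0.1839, 0.0516]
eef_rot: [-179.9, 45.0, -86.0]
contact_force: [0.0, -0.3, 0.8]
gripper_width: 0.0529
gripper_force: 0.0
time_s: 4.25
tcp_pos: [0.5032, 0.1842, 0.0512]
eef_rot: [180.0, 45.0, -86.0]
contact_force: [0.3, -0.2, -0.0]
gripper_width: 0.0293
gripper_force: 0.0
```

```bash
python3 -m crank '[[[0,0,0],[0,0,0],1],[[0,0,0],[0,0,0],1],[[0,0,0],[0,0,0],1],[[0,0,0],[0,0,0],1],[[0,0,0],[0,0,0],1]]'
python3 -m crank '[[[0,0,0],[-0.7,0,-0.7],1],[[0,0,0],[-1.5,0,-1.5],1],[[0,0,0],[-2,0,-2],1],[[0,0,0],[-2.5,0,-2.5],1],[[0,0,0],[-2.5,0,-2.5],1],[[0,0,0],[-2,0,-2],1],[[0,0,0],[0,0,0],1]]'
```

```text
time_s: 4.75
tcp_pos: [0.5033, 0.1841, 0.0512]
eef_rot: [180.0, 45.0, -86.0]
contact_force: [0.2, -0.3, -2.4]
gripper_width: 0.0219
gripper_force: 50.0
time_s: 5.45
tcp_pos: [0.5045, 0.1842, 0.2147]
eef_rot: [-179.4, 45.0, -85.5]
contact_force: [0.9, -0.8, -3.9]
gripper_width: 0.0219
gripper_force: 50.0
```

```bash
python3 -m crank '[[[0,0,0],[2.3,0.4,-2.3],1],[[0,0,0],[3,0.4,-3],1],[[0,0,0],[3.2,0.4,-3.2],1],[[0,0,0],[3.2,0.4,-3.2],1],[[0,0,0],[3,0.4,-3],1],[[0,0,0],[1.6,0.3,-1.6],1],[[0,0,0],[0,0,0],1]]'
python3 -m crank '[[[0,5,0],[0,0,0],1],[[0,7,0],[0,0,0],1],[[0,7,0],[0,0,0],1],[[0,7,0],[0,0,0],1],[[0,7,0],[0,0,0],1],[[0,7,0],[0,0,0],1],[[0,5,0],[0,0,0],1]]'
python3 -m crank '[[[0,5,0],[0,0,0],1],[[0,7,0],[0,0,0],1],[[0,7,0],[0,0,0],1],[[0,7,0],[0,0,0],1],[[0,7,0],[0,0,0],1],[[0,7,0],[0,0,0],1],[[0,5,0],[0,0,0],1],[[0,0,0],[0,0,0],1]]'
python3 - <<'E'
from h import *
from plant import r
print(np.round(r.get_state()["joints"],1))
plan([.4815,-.047,.16])
for n in("scene","top"):
    c=r.capture(n);np.savez(f"pics/{n}1.npz",**c);
    cv2.imwrite(f"pics/{n}1.png",c["color"][:,:,::-1])
E
```

```text
time_s: 6.15
tcp_pos: [0.4959, -0.0502, 0.2086]
eef_rot: [179.8, 45.0, -86.3]
contact_force: [0.0, 1.2, -2.9]
gripper_width: 0.0219
gripper_force: 50.0
time_s: 6.85
tcp_pos: [0.4957, -0.0459, 0.21]
eef_rot: [-179.9, -0.2, -85.9]
contact_force: [-0.4, 0.3, -3.1]
gripper_width: 0.0218
gripper_force: 50.0
time_s: 7.65
tcp_pos: [0.4954, -0.0465, 0.208]
eef_rot: [179.7, -45.2, -85.6]
contact_force: [-0.4, 0.5, -2.3]
gripper_width: 0.0219
gripper_force: 50.0
[ 39.9  14.1 -43.1  38.1 -68.5 -61.6]
t 7.65 tcp [ 0.4954 -0.0465  0.208 ] [179.7 -45.2 -85.6] w 0.0219
rotvec(tool) deg [0. 0. 0.] | shift cm cur axes [-3.45  1.37  3.35] | target axes [-3.45  1.37  3.35]
```

View pics/scene1.png

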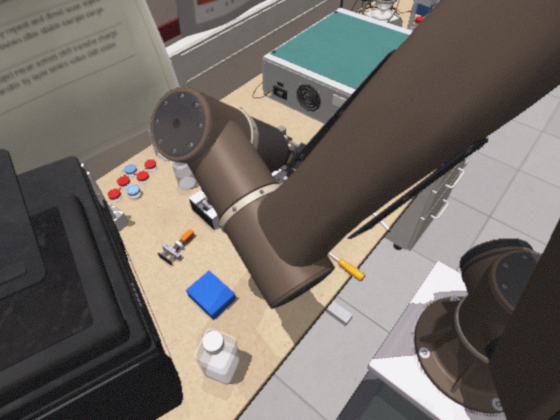

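The arm hides the nut from the scene camera, and the rest at (212,294) is empty. I'll try the top view.

View pics/top1.png

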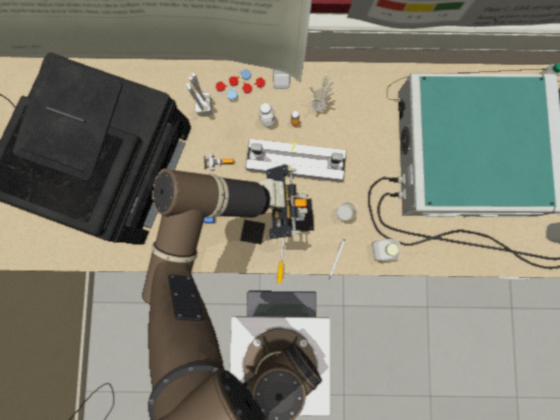

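The orange grip end face shows at (301,203), so the nut is upright in the fingers over the pad. The beaker at (345,212) is clear of it. I'll work out the descent.

Run:
```python
from h import *
c=dict(np.load("pics/top1.npz"));P=cloud(c);H,S,V=hsv(c)
m,st,ce=blob((H>3)&(H<20)&(S>150)&(V>100)&(np.indices(H.shape)[0]<230)&(np.indices(H.shape)[1]>285));print(m.sum(),np.median(P[m],0).round(3),P[m].mean(0).round(3),rect(P[m]))
plan([.4815,-.0425,.131]); plan([.4815,-.0425,.125])
```

```text
58 [ 0.496 -0.05   0.228] [ 0.494 -0.05   0.247] [425.5 -37.9  35.9 168.9  80.1]
t 7.75 tcp [ 0.4958 -0.0468  0.209 ] [179.9 -44.9 -85.9] w 0.0221
rotvec(tool) deg [0. 0. 0.] | shift cm cur axes [-5.88  1.39  5.15] | target axes [-5.88  1.39  5.15]
t 7.75 tcp [ 0.4958 -0.0468  0.209 ] [179.9 -44.9 -85.9] w 0.0221
rotvec(tool) deg [0. 0. 0.] | shift cm cur axes [-6.31  1.39  5.57] | target axes [-6.31  1.39  5.57]
```

```bash
python3 -m crank '[[[0,0,0],[-1.5,0.5,1.3],1],[[0,0,0],[-2,0.5,1.8],1],[[0,0,0],[-1.6,0.4,1.4],1],[[0,0,0],[-0.7,0,0.6],1],[[0,0,0],[0,0,0],1]]'
python3 -m crank '[[[0,0,0],[-0.2,0,0.2],1],[[0,0,0],[-0.2,0,0.2],1],[[0,0,0],[0,0,0],1],[[0,0,0],[0,0,0],1]]'
```

```text
time_s: 8.25
tcp_pos: [0.482, -0.0437, 0.1325]
eef_rot: [180.0, -45.0, -86.0]
contact_force: [0.0, -0.8, -2.2]
gripper_width: 0.0216
gripper_force: 50.0
time_s: 8.65
tcp_pos: [0.4822, -0.0433, 0.1272]
eef_rot: [-180.0, -45.0, -86.0]
contact_force: [-0.4, 0.7, -2.7]
gripper_width: 0.0219
gripper_force: 50.0
```

```bash
python3 -m crank '[[[0,0,0],[-0.1,0,0.1],1],[[0,0,0],[-0.1,0,0.1],1],[[0,0,0],[0,0,0],1]]'
python3 -m crank '[[[0,0,0],[-0.1,0,0.1],1],[[0,0,0],[0,0,0],1],[[0,0,0],[0,0,0],1]]'
```

```text
time_s: 8.95
tcp_pos: [0.4823, -0.0432, 0.1243]
eef_rot: [-180.0, -45.0, -86.0]
contact_force: [-0.2, 1.0, 2.6]
gripper_width: 0.0221
gripper_force: 50.0
time_s: 9.25
tcp_pos: [0.4822, -0.0433, 0.1228]
eef_rot: [-180.0, -45.0, -86.0]
contact_force: [0.4, 0.9, 2.6]
gripper_width: 0.0219
gripper_force: 50.0
```

```bash
python3 -m crank '[[[0,0,0],[0.1,0,-0.1],1],[[0,0,0],[0,0,0],1],[[0,0,0],[0,0,0],0.4],[[0,0,0],[0,0,0],0],[[0,0,0],[0,0,0],0],[[0,0,0],[0,0,0],-1],[[0,0,0],[0,0,0],-1],[[0,0,0],[0,0,0],-1]]' 10
python3 -m crank '[[[0,0,0],[0,0,0],-1],[[0,0,0],[0,0,0],-1],[[0,0,0],[0,0,0],-1],[[0,0,0],[0,0,0],-1],[[0,0,0],[0,0,0],-1],[[0,0,0],[0,0,0],-1]]'
python3 - <<'E'
from h import *
from plant import r
for n in("top",):
    c=r.capture(n);P=cloud(c);H,S,V=hsv(c);v,u=np.indices(H.shape)
    m=(H>3)&(H<20)&(S>150)&(V>100)&(v<230)&(v>170)&(u>285)&(u<320);print(m.sum(),np.median(P[m],0).round(4),P[m].mean(0).round(3),rect(P[m]))
    cv2.imwrite("pics/b.png",cv2.resize(c["color"][140:270,220:390,::-1],None,fx=3,fy=3))
E
```

```text
time_s: 10.05
tcp_pos: [0.482, -0.0434, 0.1241]
eef_rot: [180.0, -45.0, -86.0]
contact_force: [-0.3, 0.2, -0.6]
gripper_width: 0.0611
gripper_force: 0.0
time_s: 10.65
tcp_pos: [0.482, -0.0434, 0.1241]
eef_rot: [-180.0, -45.0, -86.0]
contact_force: [-0.1, -0.9, -0.0]
gripper_width: 0.0877
gripper_force: 0.0
51 [ 0.482  -0.051   0.1445] [ 0.483 -0.05   0.136] [487.2 -54.7  27.9  50.6  29.8]
```

View pics/b.png

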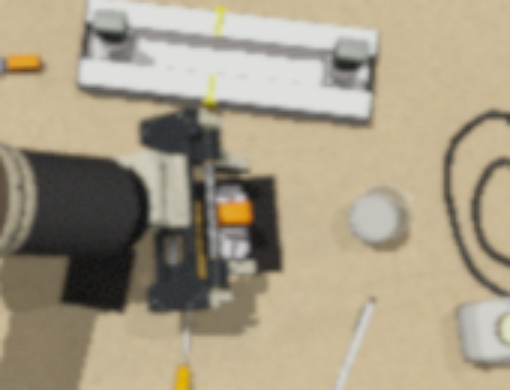

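The nut stands free on the pad. Its grip is at crop (236,212), with the top at z = 0.1445 m against 0.145 expected. I'll go straight up, bring the tool vertical and regrasp.

```bash
python3 -m crank '[[[0,0,0],[1,0,-1],-1],[[0,0,0],[2.2,0,-2.2],-1],[[0,0,0],[2.6,0,-2.6],-1],[[0,0,0],[2.2,0,-2.2],-1],[[0,0,0],[0,0,0],-1]]'
python3 -m crank '[[[0,-5,0],[0,0,0],-1],[[0,-7,0],[0,0,0],-1],[[0,-7,0],[0,0,0],-1],[[0,-7,0],[0,0,0],-1],[[0,-7,0],[0,0,0],-1],[[0,-7,0],[0,0,0],-1],[[0,-5,0],[0,0,0],-1],[[0,0,0],[0,0,0],-1]]'
python3 - <<'E'
from h import *
from plant import r
R=Ro.from_euler("xyz",[180,0,-86],degrees=True)
plan([.482,-.048,.132],R)
for n in("top","scene"):
    c=r.capture(n);np.savez(f"pics/{n}2.npz",**c);P=cloud(c);H,S,V=hsv(c);X,Y,Z=P.transpose(2,0,1)
    m=(H>3)&(H<20)&(S>150)&(V>100)&(abs(X-.48)<.06)&(abs(Y+.05)<.06)&(Z>.08)&(Z<.155);print(n,m.sum(),P[m].mean(0).round(4) if m.any() else 0, rect(P[m]) if m.any() else 0)
    cv2.imwrite(f"pics/{n}2.png",c["color"][:,:,::-1])
E
```

```text
time_s: 11.2
tcp_pos: [0.4832, -0.0423, 0.2414]
eef_rot: [-179.5, -44.8, -86.3]
contact_force: [0.7, -0.3, -0.8]
gripper_width: 0.0874
gripper_force: 0.0
time_s: 12.0
tcp_pos: [0.4823, -0.0443, 0.2384]
eef_rot: [-179.9, 0.2, -86.2]
contact_force: [-0.1, -0.9, 0.6]
gripper_width: 0.0876
gripper_force: 0.0
t 12.0 tcp [ 0.4823 -0.0443  0.2384] [-179.9    0.2  -86.2] w 0.0876
rotvec(tool) deg [-0.1  0.2 -0.2] | shift cm cur axes [ 0.41  0.08 10.64] | target axes [ 0.37  0.06 10.64]
top 0 0 0
scene 108 [ 0.481  -0.0395  0.1399] [480.6 -43.2  17.9  31.5   1. ]
```

Run:
```python
from h import *
c=dict(np.load("pics/scene2.npz"));P=cloud(c);H,S,V=hsv(c);X,Y,Z=P.transpose(2,0,1)
m=(H>3)&(H<20)&(S>150)&(V>100)&(abs(X-.48)<.06)&(abs(Y+.05)<.06)&(Z<.155)
q=P[m];print(np.percentile(q,[2,25,50,75,98],axis=0).round(4))
v,u=np.where(m);print(u.min(),u.max(),v.min(),v.max())
cv2.imwrite("pics/c.png",cv2.resize(c["color"][150:270,220:380,::-1],None,fx=4,fy=4))
```

```text
[[ 0.4722 -0.0582  0.1144]
 [ 0.4766 -0.0476  0.1403]
 [ 0.4809 -0.0374  0.1432]
 [ 0.4862 -0.0305  0.1445]
 [ 0.4892 -0.0282  0.1466]]
296 308 178 195
```

View pics/c.png

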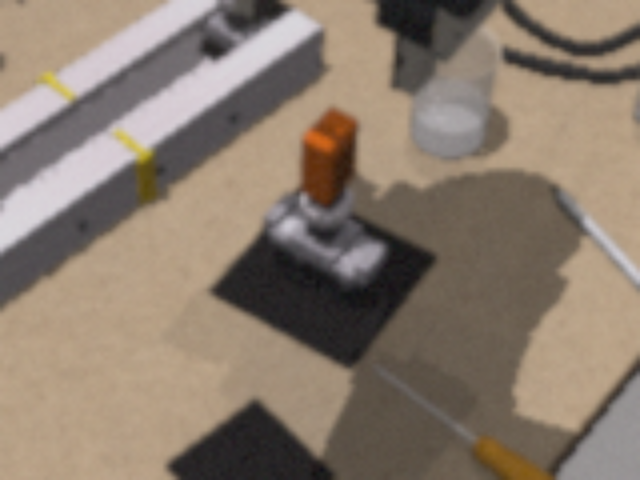

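The nut is upright at crop (330,160), centred on the pad and clear of the beaker. I'll regrasp it from above.

```bash
python3 -m crank '[[[0,0,0],[0.3,0,1.5],-1],[[0,0,0],[0,0,3.5],-1],[[0,0,0],[0,0,3.5],-1],[[0,0,0],[0,0,2],-1],[[0,0,0],[0,0,0.4],-1],[[0,0,0],[0,0,0],0],[[0,0,0],[0,0,0],0.4],[[0,0,0],[0,0,0],0.4]]' 40
python3 -m crank '[[[0,0,0],[0,0,0],1],[[0,0,0],[0,0,0],1],[[0,0,0],[0,0,0],1],[[0,0,0],[0,0,0],1],[[0,0,0],[0,0,0],1],[[0,0,0],[0,0,0],1],[[0,0,0],[0,0,0],1],[[0,0,0],[0,0,0],1]]'
python3 - <<'E'
from h import *
c=dict(np.load("pics/scene0.npz"));P=cloud(c);H,S,V=hsv(c);X,Y,Z=P.transpose(2,0,1)
c=dict(np.load("pics/top0.npz"));Pt=cloud(c)
# rail: project lip-height points into rail frame
th=np.radians(6.0)
for th in np.radians([5.6,6.0,6.4]):
  ex=np.array([np.cos(th),-np.sin(th)]);ey=np.array([np.sin(th),np.cos(th)]);o=np.array([.665,-.027])
  for n,Q in(("scene",P),("top",Pt)):
    q=Q.reshape(-1,3);a=(q[:,:2]-o)@ex;b=(q[:,:2]-o)@ey
    k=(abs(q[:,2]-.048)<.004)&(abs(a)<.055)&(abs(b)<.19)
    inner=k&(abs(b)<.08)
    neg=a[inner&(a<0)];pos=a[inner&(a>0)]
    print(round(np.degrees(th),1),n,"a edges mm",*(np.percentile(z,[2,98]).round(4)*1000 for z in(neg,pos)),"b",np.percentile(b[k],[.5,99.5]).round(4)*1000, "tilt std",neg.std().round(5),pos.std().round(5), "slope",np.polyfit(b[inner&(a<0)],neg,1)[0].round(4),np.polyfit(b[inner&(a>0)],pos,1)[0].round(4))
E
```

```text
time_s: 12.9
tcp_pos: [0.483, -0.046, 0.1295]
eef_rot: [-179.9, 0.0, -86.0]
contact_force: [-0.5, 1.0, 0.5]
gripper_width: 0.069
gripper_force: 0.0
time_s: 13.7
tcp_pos: [0.4823, -0.0464, 0.1282]
eef_rot: [180.0, -0.0, -86.0]
contact_force: [0.5, 0.7, -0.7]
gripper_width: 0.0219
gripper_force: 40.0
5.6 scene a edges mm [-46.6 -17.6] [23.9 52.2] b [-170.7  145.3] tilt std 0.00875 0.00876 slope 0.0116 -0.0106
5.6 top a edges mm [-44.8 -16.8] [25.1 53.2] b [-176.6  145. ] tilt std 0.00839 0.00851 slope 0.0021 0.0067
6.0 scene a edges mm [-46.5 -17.8] [23.7 52.3] b [-171.   145.2] tilt std 0.00874 0.00878 slope 0.0048 -0.0165
6.0 top a edges mm [-44.7 -16.9] [25.1 53.1] b [-176.7  144.9] tilt std 0.0084 0.00851 slope -0.0053 -0.0
6.4 scene a edges mm [-46.7 -18. ] [23.7 52.4] b [-171.2  145.2] tilt std 0.00874 0.00882 slope -0.0019 -0.0243
6.4 top a edges mm [-45.1 -16.8] [25. 53.] b [-176.7  144.8] tilt std 0.00843 0.00849 slope -0.0123 -0.0071
```

```bash
python3 -m crank '[[[0,0,0],[0,0,-0.7],1],[[0,0,0],[0,0,-2],1],[[0,0,0],[0,0,-3],1],[[0,0,0],[0,0,-3],1],[[0,0,0],[0,0,-1.3],1],[[0,0,0],[0,0,0],1]]'
python3 -m crank '[[[0,0,-6],[0,0,0],1],[[0,0,-8],[0,0,0],1],[[0,0,-8],[0,0,0],1],[[0,0,-8],[0,0,0],1],[[0,0,-8],[0,0,0],1],[[0,0,-8],[0,0,0],1],[[0,0,-8],[0,0,0],1],[[0,0,-8],[0,0,0],1]]'
python3 -m crank '[[[0,0,-8],[0,0,0],1],[[0,0,-6],[0,0,0],1],[[0,0,-4],[0,0,0],1],[[0,0,0],[0,0,0],1],[[0,0,0],[0,0,0],1]]'
python3 - <<'E'
from h import *
from plant import r
print(np.round(r.get_state()["joints"],1))
plan([.668,-.0273,.21],Ro.from_euler("xyz",[180,0,-6],degrees=True))
E
```

```text
time_s: 14.3
tcp_pos: [0.4831, -0.0462, 0.2305]
eef_rot: [-179.8, 0.0, -86.0]
contact_force: [0.4, -0.4, -3.7]
gripper_width: 0.0218
gripper_force: 40.0
time_s: 15.1
tcp_pos: [0.4813, -0.0465, 0.2268]
eef_rot: [179.9, 0.1, -23.7]
contact_force: [0.1, -0.9, -2.3]
gripper_width: 0.0216
gripper_force: 40.0
time_s: 15.6
tcp_pos: [0.4817, -0.0464, 0.2274]
eef_rot: [180.0, 0.1, -6.1]
contact_force: [0.0, -0.5, -1.8]
gripper_width: 0.0221
gripper_force: 40.0
[ 17.8   3.5 -24.7  -0.  -61.9  66. ]
t 15.6 tcp [ 0.4817 -0.0464  0.2274] [ 1.8e+02  1.0e-01 -6.1e+00] w 0.0221
rotvec(tool) deg [ 0.   0.1 -0.1] | shift cm cur axes [18.32 -3.9   1.71] | target axes [18.33 -3.85  1.74]
```

```bash
python3 -m crank '[[[0,0,0],[2.5,-0.5,0],1],[[0,0,0],[4,-0.9,0],1],[[0,0,0],[4,-0.9,0],1],[[0,0,0],[4,-0.8,0.7],1],[[0,0,0],[2.5,-0.5,1],1],[[0,0,0],[1.3,-0.3,1.5],1],[[0,0,0],[0,0,0],1],[[0,0,0],[0,0,0],1]]'
python3 - <<'E'
from h import *
from plant import r
plan([.668,-.0273,.155],Ro.from_euler("xyz",[180,0,-6],degrees=True))
for n in("top","scene"):
    c=r.capture(n);np.savez(f"pics/{n}3.npz",**c)
    w=c["color"][120:230,190:350] if n=="scene" else c["color"][100:220,220:380]
    cv2.imwrite(f"pics/{n}3.png",cv2.resize(w[:,:,::-1],None,fx=4,fy=4,interpolation=cv2.INTER_CUBIC))
E
```

```text
time_s: 16.4
tcp_pos: [0.6677, -0.0269, 0.195]
eef_rot: [180.0, 0.1, -6.1]
contact_force: [0.2, -0.8, -2.0]
gripper_width: 0.0218
gripper_force: 40.0
t 16.4 tcp [ 0.6677 -0.0269  0.195 ] [ 1.8e+02  1.0e-01 -6.1e+00] w 0.0218
rotvec(tool) deg [ 0.   0.1 -0.1] | shift cm cur axes [0.05 0.03 4.  ] | target axes [0.04 0.03 4.  ]
```

View pics/scene3.png

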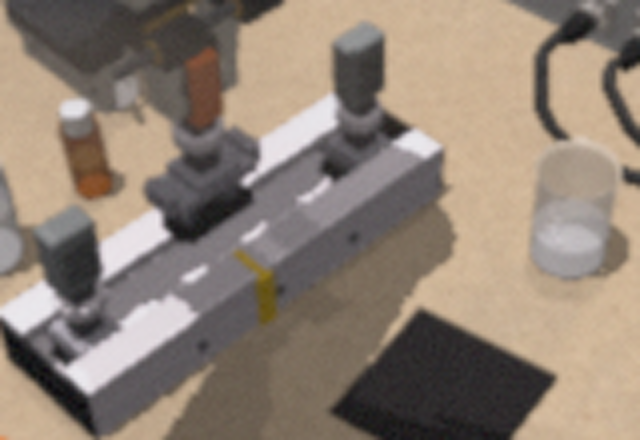

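The nut hangs aligned with the slot, grip at crop (203,90) and block at (203,180) between the two lips. I'll check its offset across the slot with the same camera.

Run:
```python
from h import *
th=np.radians(6);ex=np.array([np.cos(th),-np.sin(th)]);ey=np.array([np.sin(th),np.cos(th)]);o=np.array([.665,-.027])
for n in("scene","top"):
    c=dict(np.load(f"pics/{n}3.npz"));P=cloud(c);H,S,V=hsv(c)
    q=P.reshape(-1,3);a=(q[:,:2]-o)@ex*1000;b=(q[:,:2]-o)@ey*1000;z=q[:,2]*1000;org=((H>3)&(H<16)&(S>130)).ravel()
    for nm,k in(("grip",org&(abs(a)<40)&(abs(b)<40)&(z>155)&(z<210)),("block",(abs(a)<40)&(abs(b)<45)&(z>98)&(z<118)),("foot",(abs(a)<40)&(abs(b)<45)&(z>66)&(z<78))):
        if k.sum()>4: print(n,nm,k.sum(),"a",np.percentile(a[k],[3,25,50,75,97]).round(1),"b",np.percentile(b[k],[3,25,50,75,97]).round(1),"z",np.percentile(z[k],[3,50,97]).round(1))
```

```text
scene grip 5 a [-12.7 -12.6 -11.2 -11.2 -10.2] b [-0.7  6.   6.8  8.8  9.6] z [167.2 171.3 209.3]
scene block 301 a [-13.5 -10.7  -4.3   5.7  17.3] b [-35.3 -17.1  10.6  26.4  41.2] z [102.2 112.3 117.7]
scene foot 135 a [-12.5  -8.5  -2.8   3.5  13.8] b [-27.5  -9.3   5.8  23.1  33.3] z [72.4 75.1 77.7]
top grip 10 a [-12.8 -12.1 -11.9 -11.1  -6.5] b [-7.8 -0.8  3.   6.6 10.3] z [175.6 186.1 209.2]
top block 99 a [-12.3 -11.1  -7.1  -3.    1.2] b [-33.8 -18.9  -0.   20.   35.8] z [102.5 111.8 117.8]
top foot 32 a [-11.2  -9.6  -8.8  -6.8  -5.2] b [-26.6 -14.3   1.3  15.8  26.3] z [70.3 74.5 77.5]
```

```bash
python3 -m crank '[[[0,0,0],[-0.05,0.1,1],1],[[0,0,0],[0,0,1.2],1],[[0,0,0],[0,0,0.7],1],[[0,0,0],[0,0,0],1],[[0,0,0],[0,0,0],1]]'
python3 -m crank '[[[0,0,0],[0,0,0.8],1],[[0,0,0],[0,0,0.8],1],[[0,0,0],[0,0,0.7],1],[[0,0,0],[0,0,0.7],1],[[0,0,0],[0,0,0],1],[[0,0,0],[0,0,0],1]]'
```

```text
time_s: 17.0
tcp_pos: [0.6676, -0.0278, 0.167]
eef_rot: [180.0, 0.0, -6.0]
contact_force: [-0.5, -0.1, -2.1]
gripper_width: 0.0212
gripper_force: 40.0
time_s: 17.6
tcp_pos: [0.6677, -0.0278, 0.137]
eef_rot: [180.0, 0.0, -6.0]
contact_force: [1.3, 0.7, -2.5]
gripper_width: 0.0217
gripper_force: 40.0
```

```bash
python3 -m crank '[[[0,0,0],[0,0,0.6],1],[[0,0,0],[0,0,0.6],1],[[0,0,0],[0,0,0],1]]'
python3 -m crank '[[[0,0,0],[0,0,0.5],1],[[0,0,0],[0,0,0.5],1],[[0,0,0],[0,0,0.2],1],[[0,0,0],[0,0,0],1],[[0,0,0],[0,0,0],1]]'
```

```text
time_s: 17.9
tcp_pos: [0.6684, -0.0276, 0.1252]
eef_rot: [-180.0, -0.1, -6.0]
contact_force: [0.5, 0.7, 2.0]
gripper_width: 0.022
gripper_force: 40.0
time_s: 18.4
tcp_pos: [0.6684, -0.0276, 0.1138]
eef_rot: [-180.0, -0.1, -6.0]
contact_force: [0.9, 1.7, 4.9]
gripper_width: 0.022
gripper_force: 40.0
```

```bash
python3 -m crank '[[[0,0,0],[0,0,0.1],1],[[0,0,5],[0,0,0],1],[[0,0,6],[0,0,0],1],[[0,0,6],[0,0,0],1],[[0,0,6],[0,0,0],1],[[0,0,6],[0,0,0],1],[[0,0,6],[0,0,0],1],[[0,0,0],[0,0,0],1]]'
python3 -m crank '[[[0,0,6],[0,0,0],1],[[0,0,6],[0,0,0],1],[[0,0,6],[0,0,0],1],[[0,0,6],[0,0,0],1],[[0,0,6],[0,0,0],1],[[0,0,0],[0,0,0],1]]'
python3 -m crank '[[[0,0,6],[0,0,0],1],[[0,0,6],[0,0,0],1],[[0,0,6],[0,0,0],1],[[0,0,1],[0,0,0],1],[[0,0,0],[0,0,0],1],[[0,0,0],[0,0,0],1]]'
```

```text
time_s: 19.2
tcp_pos: [0.6678, -0.0279, 0.1127]
eef_rot: [-180.0, -0.0, -41.2]
contact_force: [0.1, -0.8, 5.0]
gripper_width: 0.0216
gripper_force: 40.0
time_s: 19.8
tcp_pos: [0.6678, -0.028, 0.1127]
eef_rot: [-180.0, -0.0, -71.2]
contact_force: [0.0, -0.7, 5.2]
gripper_width: 0.0222
gripper_force: 40.0
time_s: 20.4
tcp_pos: [0.6678, -0.0279, 0.1127]
eef_rot: [-180.0, -0.0, -90.0]
contact_force: [-0.4, -0.4, 4.9]
gripper_width: 0.0217
gripper_force: 40.0
```

```bash
python3 -m crank '[[[0,0,6],[0,0,0],1],[[0,0,0],[0,0,0],1],[[0,0,0],[0,0,-0.3],1],[[0,0,0],[0,0,-0.3],1],[[0,0,0],[0,0,-0.2],1],[[0,0,0],[0,0,0],1],[[0,0,0],[0,0,0],1]]'
python3 -m crank '[[[0,0,0],[0,0,-0.1],1],[[0,0,0],[0,0,0],1],[[0,0,0],[0,0,0],1]]'
```

```text
time_s: 21.1
tcp_pos: [0.6678, -0.0278, 0.1203]
eef_rot: [-180.0, -0.0, -96.0]
contact_force: [1.6, -1.3, 4.1]
gripper_width: 0.0214
gripper_force: 40.0
time_s: 21.4
tcp_pos: [0.6677, -0.0278, 0.1212]
eef_rot: [180.0, -0.0, -96.0]
contact_force: [1.6, -3.6, 4.1]
gripper_width: 0.0217
gripper_force: 40.0
```

```bash
python3 -m crank '[[[0,0,0],[0,0,-0.1],1],[[0,0,0],[0,0,0],1],[[0,0,0],[0,0,0],1]]'
python3 -m crank '[[[0,0,0],[0,0,-0.1],1],[[0,0,0],[0,0,0],1],[[0,0,0],[0,0,0],1]]'
```

```text
time_s: 21.7
tcp_pos: [0.6677, -0.0278, 0.1223]
eef_rot: [-180.0, -0.0, -96.0]
contact_force: [0.4, -1.6, 1.9]
gripper_width: 0.0218
gripper_force: 40.0
time_s: 22.0
tcp_pos: [0.6677, -0.0278, 0.1232]
eef_rot: [180.0, -0.0, -96.0]
contact_force: [1.6, -2.4, 1.4]
gripper_width: 0.022
gripper_force: 40.0
```

```bash
python3 -m crank '[[[0,0,0],[0,0,0],0.5],[[0,0,0],[0,0,0],0.3],[[0,0,0],[0,0,0],0],[[0,0,0],[0,0,0],0],[[0,0,0],[0,0,0],-0.6],[[0,0,0],[0,0,0],-0.6],[[0,0,0],[0,0,0],-0.6],[[0,0,0],[0,0,0],-0.6]]' 10
python3 -m crank '[[[0,0,0],[0,0,0],-1],[[0,0,0],[0,0,0],-1],[[0,0,0],[0,0,-1],-1],[[0,0,0],[0,0,-3],-1],[[0,0,0],[0,0,-4],-1],[[0,0,0],[0,0,-4],-1],[[0,0,0],[0,0,-2],-1],[[0,0,0],[0,0,0],-1]]'
python3 - <<'E'
from h import *
from plant import r
th=np.radians(6);ex=np.array([np.cos(th),-np.sin(th)]);ey=np.array([np.sin(th),np.cos(th)]);o=np.array([.665,-.027])
c=r.capture("scene");P=cloud(c);H,S,V=hsv(c)
q=P.reshape(-1,3);a=(q[:,:2]-o)@ex*1000;b=(q[:,:2]-o)@ey*1000;z=q[:,2]*1000
for nm,k in(("tops mid",(abs(a)<30)&(abs(b)<30)&(z>100)&(z<160)),("left",(abs(a)<30)&(abs(b-125)<30)&(z>100)&(z<160)),("right",(abs(a)<30)&(abs(b+125)<30)&(z>100)&(z<160))):
    print(nm,k.sum(),[np.percentile(t[k],[3,50,97]).round(1) for t in(a,b,z)])
w=c["color"][100:230,190:370];cv2.imwrite("pics/fin.png",cv2.resize(w[:,:,::-1],None,fx=4,fy=4,interpolation=cv2.INTER_CUBIC))
E
```

```text
time_s: 22.8
tcp_pos: [0.6677, -0.0277, 0.1232]
eef_rot: [180.0, 0.0, -96.0]
contact_force: [-0.4, 0.1, -0.3]
gripper_width: 0.0679
gripper_force: 0.0
time_s: 23.6
tcp_pos: [0.6694, -0.0277, 0.2686]
eef_rot: [-179.6, 0.1, -96.0]
contact_force: [0.2, 0.2, 0.3]
gripper_width: 0.088
gripper_force: 0.0
tops mid 227 [array([-8.3, -4.5, 11.5]), array([-14.1,   5.6,  17.9]), array([101.9, 128. , 141.1])]
left 251 [array([-8.5, -5.1, 11.4]), array([ 96.9, 114.4, 127.7]), array([101.8, 128.5, 141.1])]
right 195 [array([-8.7, -4.6, 11.2]), array([-153.2, -132.5, -121.6]), array([102.2, 127.5, 140.8])]
```

View pics/fin.png

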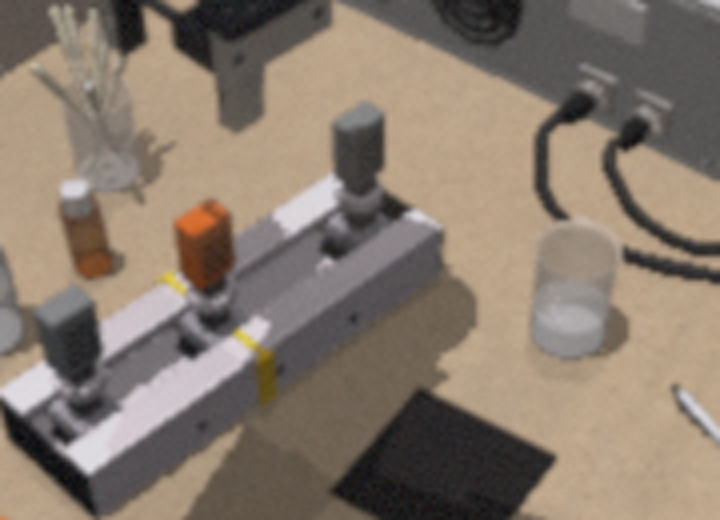

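The orange nut sits across the channel at the yellow marks. Its grip, at crop (205,245), is as high as the grey ones (141 mm). It is about 2 mm from the mark, and the beaker is still in place.

```bash
python3 -c "
from plant import r
print(r.close_job())"
```

```text
the job is handed in; nothing more can be done
None
```

The nut is locked across the channel about 2 mm from the yellow mark, at the same height as the two grey nuts and let go; the job was handed in at about 24 s, no verdict came back, and I saw no bystander disturbed (only the beaker was in the last picture).

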